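# Take a bottle's temperature with the stick thermometer

### The job

Take the temperature of the bottle with the orange cap: draw the white stick thermometer up out of its slanted dock, turn it level with its screen facing up, and hold it raised off the table with its lens aimed squarely at the middle of that bottle's height and width, about 5 cm from the glass, without touching it. Finish while still holding it there in the gripper, steady and carried by nothing else. Leave the three bottles and the tub of fittings standing where they are.

Things in the scene. Friction and masses are not known exactly. Their poses are not given: they have to be found in the camera images.
- thermometer: White stick thermometer, 0.1-0.16 kg. Flat-sided body 150 mm long, 26 wide (own y), 28 thick (z), then a round black snout 24 dia x 20. Origin on its long axis at the dark grip patch, 60 from the tail, 110 from the lens end, near the centre of mass. Own x runs to the lens, z out of the green screen. Starts with x 45 deg below level, tail up, origin 114 above table; sides free to grip from above.
- lens (a point): Centre of the thermometer's lens face, the end of the snout, 110 from the body's origin along own x. Axes as the thermometer's.
- dock: Slanted dock, fixed. Black base 170 x 90 x 12 mm; grey pocket 43 wide outside, 60 deep, closed on four sides, axis at 45 deg, 4 to 5 mm play; a 14 wide back rest runs on 85 under the thermometer. Origin under the base; x along it: pocket floor toward +x, mouth opens up and toward -x. Draw the thermometer along its own -x (up and back at 45 deg), at least 65 mm, to clear it.
- pocket_floor (a point): Centre of the pocket's floor, where the lens face rests at the start; 55 ahead of the dock's origin and 36 above the table.
- orange_bottle: Target: amber glass bottle with ORANGE cap and paper label, 80 in diameter, 180 tall with cap, 0.6 kg, loose and standing. Origin at the centre of its underside, z up.
- orange_middle (a point): Point on the orange-capped bottle's axis, 80 above its underside: the middle to aim at (40 inside the glass).
- blue_bottle: Bystander: the same bottle with a blue cap, 80 in diameter, 180 tall, origin at the centre of its underside.
- green_bottle: Bystander: the same bottle with a green cap, 80 in diameter, 180 tall, origin at the centre of its underside. The three stand in a row across, 100 to 200 apart, in any order.
- tub: Bystander: open white tub of fittings, 170 (x) x 120 (y) x 70 high, loose, origin at the centre of its underside. One of dock and tub stands left of the bottles, the other right, either way round.
Things that resemble listed ones, but are neither listed nor needed, are in the scene too. What is meant by the thermometer is not blue or yellow, and is the smaller of those in its own colour.

How it is judged:
By the outcome, as a careful person would: the job done as asked, in the order asked, and still so for the second after the job is handed in, while the arm keeps its last pose, push and grip.
It also fails if it takes over 48 s, if anything falls off the work surface, if the arm or the gripper's body presses on something with over 40 N, if the wrist force passes 120 N, or if a joint passes its speed limit or range.

### The arm

A 6-joint arm with a two-finger parallel gripper is mounted at the origin on the work surface. World frame = base frame: x ahead of the robot, y to its left, z up, the work surface at z = 0. Lengths are in mm, angles in rad, forces in N, time in s.
With the tool pointing down it reaches from about 350 to 975 mm from the base axis. Payload 7.1 kg.
Tool frame: the origin (TCP) lies midway between the tips of the shut fingers; the grasp point (between the pads) lies 19 mm behind it; z points along the fingers, y is the line along which they close (so a half turn about z gives the same grasp; the last joint's range is limited). The gripper opens to 88 mm and grips with 3 to 60 N. Pads are 20 mm wide; open, the fingers measure 115 mm over their backs; the gripper's body (75 mm by 178 mm) begins 61 mm behind the grasp point.
Start: joints at [-1.325, 0.423, 1.63, -0, 1.089, -0.019], TCP at [163.591, -603.194, 222.675] pointing down, gripper open.
Joint ranges: [-3, 3], [-0.9, 2.11], [0.09, 2.58], [-1.31, 4.45], [0.11, 2.69], [-2.54, 2.54]. Speed limits (rad/s): [2.39, 2.39, 3.01, 3.14, 3.14, 3.14].

### API

Orientations are given as a rotation vector (axis times angle).
In Python, from workcell import get_obs, get_image, camera_params, close_job gives the robot as it stands.
- The arm moves only by the shell command python3 -m creep 'ROWS' [OPENING]. ROWS is a JSON object of lists of equal length, an entry for each row: "delta_pos": the shift along the tool's x, y, z in m, a list of three; "twist": the turn, a rotation vector about the tool's x, y, z in degrees, a list of three. A call has 1 to 20 rows; each row shifts and turns the commanded pose from where the row before left it, along the tool's axes as they then stand; what a row does not reach is not made up. A row lasts 1/12 s, in which the tool goes at most 41.7 mm and 7.16 degrees, less where a joint would pass 70% of its speed; a pose out of reach is approached as far as the arm can. A call with a gripper value outside its range is refused whole. OPENING is the opening, from 0 (shut) to 1 (fully open), set as the call begins (- or left out, the last holds). The fingers move at their own pace and stop on an object; the grip force is fixed at half the most. Time passes only in rows, so rows that do not move let the fingers close. It gives the time, the measured TCP pose, the force, the opening and the grip force at its end, in the units of the state.
- get_obs(): the state, without advancing time (a new reading comes with each control period).
- get_image(name): name is "scene" or "top"; returns (picture, depth): 480x640x3 uint8, red, green, blue; 480x640 float32, mm along the optical axis (not along the pixel's ray), 0 where there is no reading.
- camera_params(name): a dict with "camera_matrix" (3x3 intrinsics, pixels), "k1" (the pictures are not rectified: a ray, as slopes to the right and down, at radius r is drawn at 1 + k1 r^2 times it, then the intrinsics apply), "extrinsics" (4x4, takes a point from camera to world coordinates). Camera axes: x right, y down, z forward; pixel columns grow to the right and rows downward; lengths in mm; the calibration is good to about 2 mm. A picture is of the moment at which its call begins. camera_params takes no time and is no camera call.
- close_job(): hands the job in; it is judged then, once.
The state is a dict: "t": time; "qpos": joint angles; "qvel": joint speeds; "joint_torque": joint torques, N m; "ee_pos": TCP position; "orientation": TCP orientation; "ft_force": force on the tool from outside, world axes, zero at the start; "moment": the same for the moment, N m; "width": finger opening in mm; "grasp_force": force on a finger pad.
Only numpy, scipy, OpenCV 4.12 (cv2) and the standard library are available. Lean on these libraries where they do the work, as an engineer would, in place of code of your own. Each camera call takes 0.05 s, during which the arm holds its last target. There are 200 camera calls.

## Working session

There is one attempt and no reset: what is moved stays moved. The work goes in short steps, Python scripts to look and compute and a shell command to move; the robot and the scene stay as the last step left them, time stands still between calls to the robot, and variables do not carry over. Pictures are saved under pics/ and viewed, at most 10 in all, crops included, and the job is handed in when it is done.

```bash
mkdir -p pics; cat > h.py <<'E'
import numpy as np, cv2, sys
from workcell import get_obs, get_image, camera_params
def cloud(name):
    im,d=get_image(name); p=camera_params(name); K=np.array(p["camera_matrix"]);T=np.array(p["extrinsics"])
    u,v=np.meshgrid(np.arange(640),np.arange(480))
    xy=cv2.undistortPoints(np.stack([u,v],-1).reshape(-1,1,2).astype(float),K,np.array([p["k1"],0,0,0.])).reshape(480,640,2)
    P=np.dstack([xy*d[...,None],d])@T[:3,:3].T+T[:3,3]
    P[d==0]=np.nan
    return im,P
E
python3 - <<'E'
from h import *
for n in("scene","top"):
    im,P=cloud(n); np.savez(f"{n}.npz",im=im,P=P); cv2.imwrite(f"pics/{n}0.png",im[...,::-1])
    p=camera_params(n); print(n,p["k1"],np.round(p["extrinsics"],3).tolist(),np.isnan(P).mean())
print(get_obs())
E
```

```text
scene -0.05433914821933685 [[-0.017, 0.78, -0.626, 1125.108], [1.0, 0.01, -0.015, -93.224], [-0.005, -0.626, -0.78, 826.169], [0.0, 0.0, 0.0, 1.0]] 0.004091796875
top -0.030792015627034007 [[-0.009, -0.992, 0.128, 415.877], [-1.0, 0.011, 0.014, -121.608], [-0.015, -0.127, -0.992, 1102.886], [0.0, 0.0, 0.0, 1.0]] 0.0040234375
{'t': 0.1, 'qpos': array([-1.32500421e+00,  4.23752927e-01,  1.63058663e+00, -2.82181690e-05,
        1.08860053e+00, -1.89797749e-02]), 'qvel': array([-4.06024779e-04, -1.16909522e-03, -9.26731041e-04,  8.34504085e-06,
        1.20084078e-03,  7.33482933e-04]), 'joint_torque': array([-9.44081585e-04, -5.45618033e+01, -2.74323499e+01,  6.45395718e-02,
        1.87860400e-02, -1.32285197e-05]), 'ee_pos': array([ 163.46610274, -602.73718324,  221.99719401]), 'orientation': array([-3.11277601e+00, -4.14532973e-01,  2.78401871e-04]), 'ft_force': array([ 0.00550054, -0.27785935, -0.30385199]), 'moment': array([-0.02394758, -0.02574268, -0.06696948]), 'grasp_force': 0.0, 'width': 87.76200566877813}
```

View pics/scene0.png

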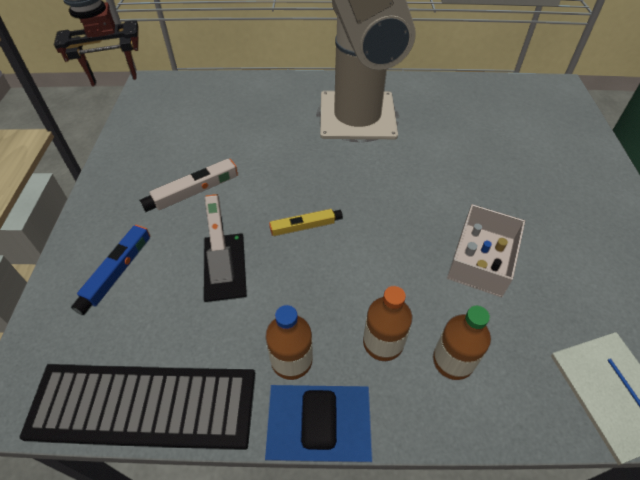

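View pics/top0.png

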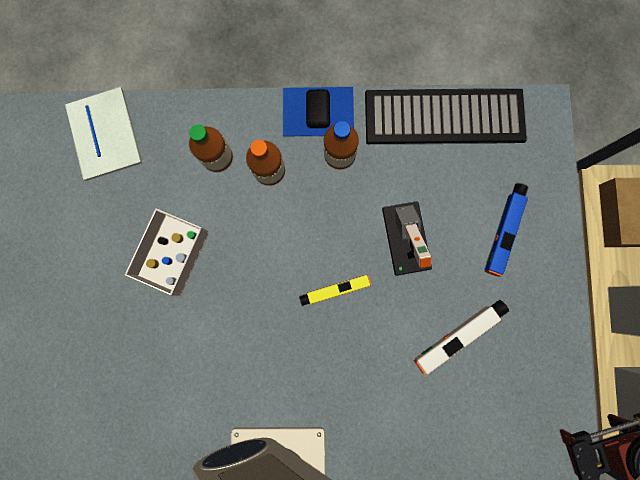

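Candidates in the top view are the docked white stick (420,245), the large white one lying flat (462,338), the blue one (507,230) and the yellow one (335,290). I choose the docked stick, since it is white and the smaller of the two. The orange cap is at top (259,148) and scene (395,297). Next I'll check the choice in a crop and measure.

```bash
python3 - <<'E'
from h import *
D={n:np.load(n+".npz") for n in("scene","top")}
t=D["top"];s=D["scene"]
a=cv2.resize(t["im"][190:290,365:465],None,fx=4,fy=4,interpolation=2);b=cv2.resize(s["im"][180:305,180:280],(320,400),interpolation=2)
cv2.imwrite("pics/crop1.png",np.hstack([a,b])[...,::-1])
# white thermometer points
for n,(u0,u1,v0,v1) in {"top":(395,440,205,275),"scene":(200,228,190,252)}.items():
    im=D[n]["im"].astype(int);P=D[n]["P"]
    m=np.zeros((480,640),bool);m[v0:v1,u0:u1]=1
    m&=(im.min(2)>120)&~np.isnan(P).any(2)&(P[...,2]>60)
    Q=P[m];c=np.median(Q,0);Q=Q[np.linalg.norm(Q-c,axis=1)<90];c=Q.mean(0);w,V=np.linalg.eigh(np.cov(Q.T));x=V[:,2]*-np.sign(V[2,2])
    print(n,len(Q),"c",c.round(1),"ax",x.round(3),"nrm",V[:,0].round(3),"ext",((Q-c)@V).min(0).round(),((Q-c)@V).max(0).round())
    # dock dark base: height 5..20
    P=D[n]["P"];m=(abs(P[...,2]-12)<5)&(im.max(2)<60)
    k,L,st,ce=cv2.connectedComponentsWithStats(m.astype(np.uint8))
    for i in range(1,k):
        if st[i,4]>300:
            r=cv2.minAreaRect(P[L==i][:,:2].astype(np.float32));print(" dark",st[i].tolist(),r)
    # caps
    hsv=cv2.cvtColor(D[n]["im"],cv2.COLOR_RGB2HSV)
    for col,lo,hi in(("or",5,15),("gr",50,75),("bl",105,125)):
        m=(hsv[...,0]>=lo)&(hsv[...,0]<=hi)&(hsv[...,1]>150)&(P[...,2]>150)&(P[...,2]<200)&(hsv[...,2]>110)
        Q=P[m];print(" ",col,len(Q),"top:",end="")
        Q=Q[Q[:,2]>np.percentile(Q[:,2],80)-6] if len(Q) else Q
        top=Q[Q[:,2]>175]
        if len(top): print(cv2.minEnclosingCircle(top[:,:2].astype(np.float32)),top[:,2].mean())
    # amber body cylinder fits at label height
    for nm,c0 in(("or",None),):pass
    m=(P[...,2]>20)&(P[...,2]<115)&(P[...,0]>500)&(P[...,1]>-250)&(P[...,1]<400)
    k,L,st,ce=cv2.connectedComponentsWithStats(m.astype(np.uint8))
    from scipy.optimize import least_squares
    for i in range(1,k):
        if st[i,4]>300:
            Q=P[L==i];f=least_squares(lambda q:np.hypot(Q[:,0]-q[0],Q[:,1]-q[1])-40,Q[:,:2].mean(0),loss="soft_l1",f_scale=2);print(" cyl",ce[i].round(),f.x.round(1),np.median(abs(f.fun)).round(2))
E
```

```text
top 323 c [ 531.8 -314.8  124. ] ax [ 0.702  0.116 -0.703] nrm [-0.693 -0.114 -0.712] ext [-11. -15. -57.] [ 3. 13. 60.]
 dark [366, 129, 160, 15, 886] ((801.6532592773438, -417.94580078125), (32.99213790893555, 397.87646484375), 0.5034838914871216)
 dark [382, 202, 50, 73, 1298] ((549.1640014648438, -312.1605224609375), (167.85836791992188, 90.71622467041016), 9.051517486572266)
  or 299 top:((724.4179077148438, 23.84933853149414), 17.676021575927734) 179.52592038113448
  gr 193 top:((761.1339111328125, 154.57167053222656), 17.46588706970215) 179.5468195430752
  bl 199 top:((764.0606079101562, -152.93763732910156), 17.457056045532227) 179.25492046579592
 cyl [317. 108.] [874.4 -81.4] 9.72
 cyl [217. 157.] [762.2 156.8] 0.56
 cyl [340. 156.] [ 764.9 -152.9] 0.45
 cyl [270. 172.] [725.9  24.4] 0.44
 cyl [167. 237.] [555.3 261.3] 18.89
scene 520 c [ 533.8 -315.7  122.3] ax [ 0.698  0.119 -0.707] nrm [-0.695 -0.128 -0.708] ext [ -5. -12. -50.] [ 5. 12. 60.]
 dark [204, 234, 42, 67, 1550] ((553.0618896484375, -311.8382568359375), (172.7680206298828, 88.28723907470703), 9.82286262512207)
 dark [20, 368, 235, 82, 2572] ((860.8202514648438, -419.558349609375), (140.5463409423828, 400.4327087402344), 0.009319358505308628)
  or 301 top:((728.2053833007812, 23.90667152404785), 18.12809181213379) 178.80388915420133
  gr 0 top:  bl 316 top:((766.8123779296875, -153.99798583984375), 17.601490020751953) 178.62855651397697
 cyl [486. 269.] [571.3 252. ] 10.17
 cyl [384. 339.] [726.5  23.6] 0.5
 cyl [455. 357.] [762.9 154.6] 0.51
 cyl [291. 359.] [ 765.3 -154.4] 0.49
 cyl [318. 419.] [882.8 -82.9] 9.84
```

View pics/crop1.png

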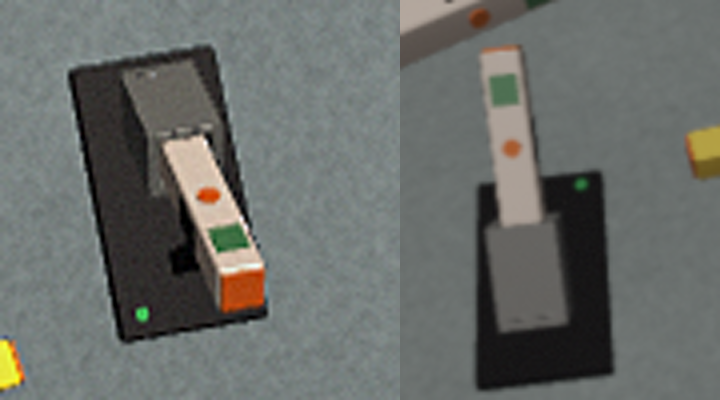

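The crop shows a white stick with a green screen (crop 228,237) and an orange button (208,195) on its upper face. It sits in the grey pocket, so it is the listed thermometer. Plan: grip it square to its body, with the tool's x along the thermometer's x. I'll turn the tool first.

```bash
cat >> h.py <<'E'
from scipy.spatial.transform import Rotation as R
def need(pos,yaw,pitch):
    "shift in tool axes (mm) and twist (deg) from here to TCP pos, tool x at yaw, dipped by pitch below level"
    o=get_obs();A=R.from_rotvec(o["orientation"]);c,s=np.cos(np.radians(yaw)),np.sin(np.radians(yaw));p=np.radians(pitch)
    h=np.array([c,s,0]);k=np.array([0,0,1.]);x=h*np.cos(p)-k*np.sin(p);z=-k*np.cos(p)-h*np.sin(p)
    G=R.from_matrix(np.c_[x,np.cross(z,x),z])
    print("t",o["t"],"pos",o["ee_pos"].round(1),"shift now",A.inv().apply(np.array(pos)-o["ee_pos"]).round(1),"shift if turned",G.inv().apply(np.array(pos)-o["ee_pos"]).round(1),"twist",np.degrees((A.inv()*G).as_rotvec()).round(2),"F",o["ft_force"].round(1),"w",round(o["width"],1),round(o["grasp_force"],1))
E
python3 -m creep '{"delta_pos":[[0,0,0],[0,0,0],[0,0,0],[0,0,0],[0,0,0],[0,0,0],[0,0,0],[0,0,0],[0,0,0],[0,0,0]],"twist":[[0,0,5.7],[0,-5.6,0],[0,-5.6,0],[0,-5.6,0],[0,-5.6,0],[0,-5.6,0],[0,-5.6,0],[0,-5.6,0],[0,-5.6,0],[0,0,0]]}' 0.8
python3 -c "from h import *;need([615,-301.5,206.7],9.5,45)"
```

```text
t: 0.93
ee_pos: [165.2, -601.7, 219.7]
orientation: [2.837, 0.242, -1.178]
ft_force: [-0.0, 1.6, -0.5]
width: 70.6
grasp_force: 0.0
t 0.9333 pos [ 165.2 -601.7  219.7] shift now [ 358.7 -220.5 -339.7] shift if turned [ 357.9 -221.8 -339.6] twist [-0.09  0.07  0.3 ] F [-0.   1.6 -0.5] w 70.6 0.0
```

```bash

python3 -m creep '{"delta_pos":[[0.01,-0.006,-0.009],[0.02,-0.0125,-0.019],[0.02,-0.0125,-0.019],[0.02,-0.0125,-0.019],[0.02,-0.0125,-0.019],[0.02,-0.0125,-0.019],[0.02,-0.0125,-0.019],[0.02,-0.0125,-0.019],[0.02,-0.0125,-0.019],[0.02,-0.0125,-0.019],[0.02,-0.0125,-0.019],[0.02,-0.0125,-0.019],[0.02,-0.0125,-0.019],[0.02,-0.0125,-0.019],[0.02,-0.0125,-0.019],[0.02,-0.0125,-0.019],[0.02,-0.0125,-0.019],[0.02,-0.0125,-0.019],[0.009,-0.004,-0.008],[0,0,0]],"twist":[[0,0,0.3],[0,0,0],[0,0,0],[0,0,0],[0,0,0],[0,0,0],[0,0,0],[0,0,0],[0,0,0],[0,0,0],[0,0,0],[0,0,0],[0,0,0],[0,0,0],[0,0,0],[0,0,0],[0,0,0],[0,0,0],[0,0,0],[0,0,0]]}'
python3 -c "from h import *;need([510.6,-319,100.6],9.5,45)"
```

```text
t: 2.6
ee_pos: [618.1, -302.1, 210.4]
orientation: [2.84, 0.232, -1.163]
ft_force: [0.6, 0.1, -0.4]
width: 70.0
grasp_force: 0.0
t 2.6 pos [ 618.1 -302.1  210.4] shift now [ -0.5  -1.1 154.6] shift if turned [  0.7  -1.  154.6] twist [ 0.02 -0.46 -0.17] F [ 0.6  0.1 -0.4] w 70.0 0.0
```

```bash

python3 -m creep '{"delta_pos":[[0,-0.001,0.01],[0,0,0.02],[0,0,0.02],[0,0,0.02],[0,0,0.02],[0,0,0.01],[0,0,0],[0,0,0]],"twist":[[0,-0.4,0],[0,0,0],[0,0,0],[0,0,0],[0,0,0],[0,0,0],[0,0,0],[0,0,0]]}'
python3 - <<'E'
from h import *
need([510.6,-319,100.6],9.5,45)
a,_=get_image("top");b,_=get_image("scene")
cv2.imwrite("pics/pre.png",np.hstack([cv2.resize(a[180:300,360:480],(400,400)),cv2.resize(b[150:310,150:310],(400,400))])[...,::-1])
E
```

```text
t: 3.27
ee_pos: [544.7, -315.4, 140.1]
orientation: [2.833, 0.225, -1.179]
ft_force: [0.2, 0.0, 0.4]
width: 70.5
grasp_force: 0.0
t 3.2667 pos [ 544.7 -315.4  140.1] shift now [ 3.9 -2.1 52.2] shift if turned [ 3.7 -2.1 52.2] twist [-0.1   0.2  -0.37] F [0.2 0.  0.4] w 70.5 0.0
```

View pics/pre.png

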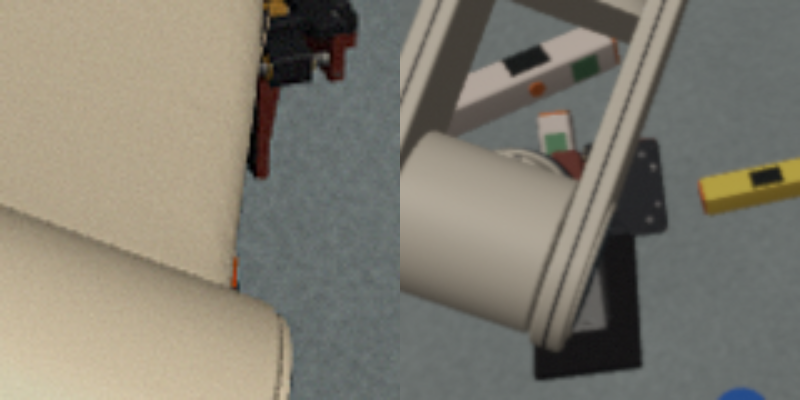

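The arm hides most of the grasp. The stick's tail (560,120 in the right half) lies in line between the fingers. I'll go in slowly and close.

```bash

python3 -m creep '{"delta_pos":[[0.003,-0.002,0.005],[0,0,0.01],[0,0,0.01],[0,0,0.01],[0,0,0.01],[0,0,0.007],[0,0,0],[0,0,0]],"twist":[[0,0,-0.3],[0,0,0],[0,0,0],[0,0,0],[0,0,0],[0,0,0],[0,0,0],[0,0,0]]}'
python3 -c "from h import *;need([510.6,-319,100.6],9.5,45)"
```

```text
t: 4.03
ee_pos: [510.4, -318.6, 100.6]
orientation: [2.834, 0.234, -1.181]
ft_force: [0.0, 0.1, 0.5]
width: 70.5
grasp_force: 0.0
t 4.0333 pos [ 510.4 -318.6  100.6] shift now [ 0.1  0.4 -0.1] shift if turned [ 0.1  0.4 -0.1] twist [-0.06  0.24 -0.02] F [0.  0.1 0.5] w 70.5 0.0
```

```bash

python3 -m creep '{"delta_pos":[[0,0,0],[0,0,0],[0,0,0],[0,0,0],[0,0,0],[0,0,0],[0,0,0],[0,0,0],[0,0,0],[0,0,0],[0,0,0],[0,0,0],[0,0,0],[0,0,0]],"twist":[[0,0,0],[0,0,0],[0,0,0],[0,0,0],[0,0,0],[0,0,0],[0,0,0],[0,0,0],[0,0,0],[0,0,0],[0,0,0],[0,0,0],[0,0,0],[0,0,0]]}' 0
python3 -c "from h import *;need([510.6,-319,100.6],9.5,45)"
```

```text
t: 5.2
ee_pos: [511.0, -318.6, 100.9]
orientation: [2.833, 0.235, -1.179]
ft_force: [1.1, -0.9, 0.2]
width: 25.9
grasp_force: 29.9
t 5.2 pos [ 511.  -318.6  100.9] shift now [-0.1  0.4  0.6] shift if turned [-0.1  0.4  0.6] twist [-0.01  0.19 -0.02] F [ 1.1 -0.9  0.2] w 25.9 29.9
```

```bash

python3 -m creep '{"delta_pos":[[-0.004,0,-0.001],[-0.006,0,0],[-0.008,0,0],[-0.008,0,0],[-0.008,0,0],[-0.008,0,0],[-0.008,0,0],[-0.008,0,0],[-0.008,0,0],[-0.008,0,0],[-0.008,0,0],[-0.008,0,0],[-0.01,0,0],[-0.01,0,0],[-0.01,0,0],[0,0,0]],"twist":[[0,0,0],[0,0,0],[0,0,0],[0,0,0],[0,0,0],[0,0,0],[0,0,0],[0,0,0],[0,0,0],[0,0,0],[0,0,0],[0,0,0],[0,0,0],[0,0,0],[0,0,0],[0,0,0]]}'
python3 -c "from h import *;need([500,24,200],0,0)"
```

```text
t: 6.53
ee_pos: [427.4, -332.8, 188.4]
orientation: [2.834, 0.233, -1.178]
ft_force: [1.4, -0.1, -0.4]
width: 26.1
grasp_force: 29.9
t 6.5333 pos [ 427.4 -332.8  188.4] shift now [  83.3 -340.  -100.6] shift if turned [  72.6 -356.8  -11.6] twist [ 3.77 45.05  8.91] F [ 1.4 -0.1 -0.4] w 26.1 29.9
```

```bash

python3 -m creep '{"delta_pos":[[-0.01,0,-0.01],[-0.015,0,-0.015],[-0.01,0,-0.01],[0,0,0],[0,0,0],[0,0,0],[0,0,0],[0,0,0],[0,0,0],[0,0,0],[0,0,0],[0,0,0],[0,0,0],[0,0,0],[0,0,0],[0,0,0]],"twist":[[0,0,0],[0,0,0],[0,0,0],[0,3,0],[0,5,0],[0,5,0],[0,5,0],[0,5,0],[0,5,0],[0,5,0],[0,5,0],[0,5,0],[0,2,0],[0,0,4.7],[0,0,4.7],[0,0,0]]}'
python3 - <<'E'
from h import *
need([500,24,200],0,0)
for n in("top","scene"):
    im,P=cloud(n);np.savez(n+"2.npz",im=im,P=P)
    cv2.imwrite(f"pics/{n}2.png",im[...,::-1])
cv2.imwrite("pics/lev.png",np.hstack([cv2.resize(np.load("top2.npz")["im"][150:400,300:550],(400,400)),cv2.resize(np.load("scene2.npz")["im"][50:300,130:380],(400,400))])[...,::-1])
E
```

```text
t: 7.87
ee_pos: [428.3, -332.5, 237.2]
orientation: [3.14, -0.002, -0.005]
ft_force: [-0.1, -0.3, -1.3]
width: 26.0
grasp_force: 29.9
t 7.8667 pos [ 428.3 -332.5  237.2] shift now [  71.2 -356.7   36.5] shift if turned [  71.7 -356.5   37.2] twist [ 0.07  0.17 -0.09] F [-0.1 -0.3 -1.3] w 26.0 29.9
```

View pics/lev.png

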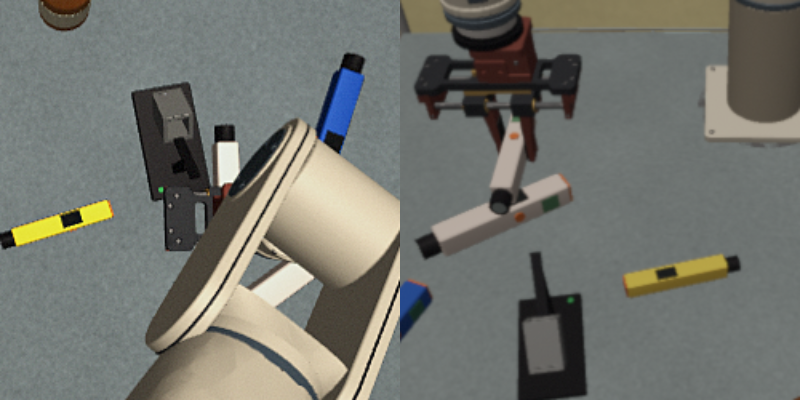

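The stick is held level and clear of the dock, with its lens at (500,200) in the right half. Next I'll carry it sideways at height to in front of the bottle and measure it in the grip.

```bash

python3 -m creep '{"delta_pos":[[0,-0.01,0],[0.002,-0.02,0.002],[0.002,-0.02,0.002],[0.002,-0.02,0.002],[0.002,-0.02,0.002],[0.002,-0.02,0.002],[0.002,-0.02,0.002],[0.002,-0.02,0.002],[0.002,-0.02,0.002],[0.002,-0.02,0.002],[0.002,-0.02,0.002],[0.002,-0.02,0.002],[0.002,-0.02,0.002],[0.002,-0.02,0.002],[0.002,-0.02,0.002],[0.002,-0.02,0.002],[0.002,-0.02,0.002],[0.002,-0.02,0.002],[0,-0.007,0],[0,0,0]],"twist":[[0,0,0],[0,0,0],[0,0,0],[0,0,0],[0,0,0],[0,0,0],[0,0,0],[0,0,0],[0,0,0],[0,0,0],[0,0,0],[0,0,0],[0,0,0],[0,0,0],[0,0,0],[0,0,0],[0,0,0],[0,0,0],[0,0,0],[0,0,0]]}'
python3 -m creep '{"delta_pos":[[0,0,0],[0,0,0],[0,0,0]],"twist":[[0,0,0],[0,0,0],[0,0,0]]}'
python3 - <<'E'
from h import *
need([527,24,61],0,0)
o=get_obs()["ee_pos"]
ims=[]
for n in("top","scene"):
    im,P=cloud(n);i=im.astype(int);Q=P-o
    box=(Q[...,0]>-90)&(Q[...,0]<140)&(abs(Q[...,1])<40)&(Q[...,2]>-15)&(Q[...,2]<50)
    wh=box&(i.min(2)>110)&(i.max(2)-i.min(2)<60)&(Q[...,0]>12); bk=box&(i.max(2)<70)&(Q[...,0]>70)
    for k,m in(("white",wh),("black",bk)):
        q=Q[m]
        print(n,k,len(q))
        if len(q)<10: continue
        tp=q[q[:,2]>np.percentile(q[:,2],95)-6]
        print("  min",np.percentile(q,2,axis=0).round(1),"max",np.percentile(q,98,axis=0).round(1))
        if k=="white": print("  top plane z=a+bx+cy",np.linalg.lstsq(np.c_[np.ones(len(tp)),tp[:,:2]],tp[:,2],rcond=None)[0].round(3))
        for x0 in range(10,130,10):
            s=q[(q[:,0]>=x0)&(q[:,0]<x0+10)]
            if len(s)>8: print("  x",x0,"y",np.percentile(s[:,1],[3,97]).round(1),"z",np.percentile(s[:,2],[3,97]).round(1))
    v,u=np.where(wh|bk);print(u.min(),u.max(),v.min(),v.max());c=im[max(0,v.min()-40):v.max()+40,max(0,u.min()-40):u.max()+40];ims.append(cv2.resize(c,(400,400)))
cv2.imwrite("pics/front.png",np.hstack(ims)[...,::-1])
E
```

```text
t: 9.63
ee_pos: [461.5, 26.3, 201.9]
orientation: [3.141, 0.008, -0.006]
ft_force: [0.2, 0.6, -1.0]
width: 26.0
grasp_force: 29.9
t: 9.88
ee_pos: [461.7, 24.0, 202.0]
orientation: [3.141, 0.001, -0.005]
ft_force: [0.0, 0.6, -0.4]
width: 26.1
grasp_force: 29.9
t 9.8833 pos [461.7  24.  202. ] shift now [ 65.8  -0.  140.8] shift if turned [ 65.3   0.  141. ] twist [0.04 0.2  0.04] F [ 0.   0.6 -0.4] w 26.1 29.9
top white 0
top black 92
  min [ 92.9 -11.3  16.2] max [107.4   9.6  32.1]
  x 90 y [-10.5  10.7] z [20.3 31.7]
  x 100 y [-11.4   9.1] z [16.7 31.7]
248 260 216 223
scene white 417
  min [ 13.5 -12.3  28.9] max [89.1 11.7 33.1]
  top plane z=a+bx+cy [ 3.134e+01 -5.000e-03  4.000e-03]
  x 10 y [-10.6  11.7] z [29.6 33.2]
  x 20 y [-11.7  11. ] z [29.4 32.8]
  x 30 y [-12.2  11. ] z [28.7 33.2]
  x 40 y [-11.2  11.5] z [29.2 32.4]
  x 50 y [-11.9  11.1] z [29.5 31.9]
  x 60 y [-12.6  11.5] z [29.1 32.9]
  x 70 y [-11.4  11.4] z [29.  33.1]
  x 80 y [-12.3  11.2] z [28.6 32.7]
scene black 184
  min [ 91.6 -11.8  10.1] max [112.4  10.   30.2]
  x 90 y [-11.9   9.6] z [19.2 29.9]
  x 100 y [-11.2  10.1] z [12.1 30.3]
  x 110 y [-9.8  8.1] z [10.1 29.7]
381 396 165 212
```

View pics/front.png

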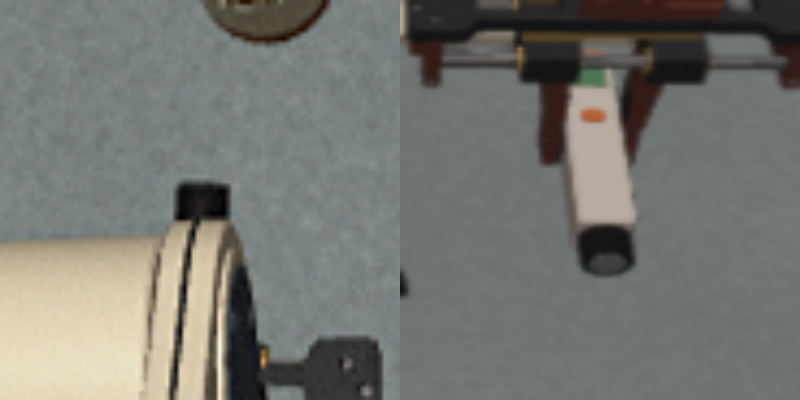

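The stick is level with its screen up. Its axis is 17.4 mm above the TCP and its lens about 110 mm ahead of it (lens at 607,262 in the right half). The TCP target is about (526.2, 24.2, 62.5), so I'll go down first and then forward.

```bash

python3 -m creep '{"delta_pos":[[0,0,0.01],[0,0,0.02],[0,0,0.02],[0,0,0.02],[0,0,0.02],[0,0,0.02],[0,0,0.02],[0,0,0.0095],[0.005,0,0],[0.01,0,0],[0.01,0,0],[0.01,0,0],[0.01,0,0],[0.01,0,0],[0.005,0,0],[0.0045,0,0],[0,0,0],[0,0,0],[0,0,0]],"twist":[[0,0.2,0],[0,0,0],[0,0,0],[0,0,0],[0,0,0],[0,0,0],[0,0,0],[0,0,0],[0,0,0],[0,0,0],[0,0,0],[0,0,0],[0,0,0],[0,0,0],[0,0,0],[0,0,0],[0,0,0],[0,0,0],[0,0,0]]}'
cat > m.py <<'E'
from h import *
from scipy.optimize import least_squares
need([526.2,24.2,62.5],0,0)
o=get_obs()["ee_pos"];ims=[]
for n in("top","scene"):
    im,P=cloud(n);i=im.astype(int);ims.append(im)
    m=(P[...,2]>20)&(P[...,2]<115)&(np.hypot(P[...,0]-726,P[...,1]-24)<55);Q=P[m]
    f=least_squares(lambda q:np.hypot(Q[:,0]-q[0],Q[:,1]-q[1])-40,[726,24],loss="soft_l1",f_scale=2);print(n,"bottle",f.x.round(1))
    B=(abs(P[...,1]-24)<30)&(P[...,2]>45)&(P[...,2]<110)
    for k,q in(("white",P[B&(i.min(2)>110)&(P[...,0]>o[0]+12)&(P[...,0]<o[0]+100)]),("black",P[B&(i.max(2)<70)&(P[...,0]>o[0]+70)&(P[...,0]<o[0]+130)])):
        if len(q)>10: print(n,k,len(q),np.percentile(q,3,axis=0).round(1),np.percentile(q,97,axis=0).round(1),"med",np.median(q,0).round(1))
cv2.imwrite("pics/fin.png",np.hstack([cv2.resize(ims[0][100:300,160:360],(400,400)),cv2.resize(ims[1][180:380,280:480],(400,400))])[...,::-1])
E
python3 m.py
```

```text
t: 11.57
ee_pos: [525.6, 24.8, 62.2]
orientation: [3.141, 0.002, -0.001]
ft_force: [0.3, 0.6, -2.0]
width: 26.0
grasp_force: 29.9
t 11.5667 pos [525.6  24.8  62.2] shift now [ 0.6  0.6 -0.3] shift if turned [ 0.6  0.6 -0.3] twist [0.03 0.05 0.08] F [ 0.3  0.6 -2. ] w 26.0 29.9
top bottle [726.   24.4]
scene bottle [726.5  23.6]
scene white 397 [539.9  12.6  90.7] [613.7  36.3  95.9] med [578.   24.3  93.4]
scene black 154 [617.1  13.4  74.4] [637.5  34.5  92.2] med [631.6  23.2  87.4]
```

View pics/fin.png

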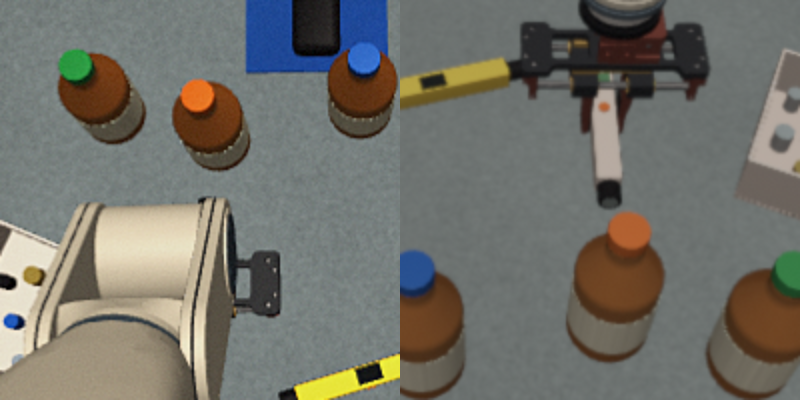

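The final view shows the lens (608,195) aimed at the orange-capped bottle with a clear gap, and everything else in place. It measures: axis height about 79.5 mm, y about 24, gap about 50 mm. I'll let it settle and hand it in.

```bash

python3 -m creep '{"delta_pos":[[0,0,0],[0,0,0],[0,0,0],[0,0,0],[0,0,0],[0,0,0]],"twist":[[0,0,0],[0,0,0],[0,0,0],[0,0,0],[0,0,0],[0,0,0]]}'
python3 -c "from h import *;need([526.2,24.2,62.5],0,0)
from workcell import close_job;print(close_job())"
```

```text
t: 12.17
ee_pos: [526.3, 24.7, 62.4]
orientation: [3.141, 0.002, 0.0]
ft_force: [0.3, 1.2, -1.4]
width: 26.0
grasp_force: 29.9
t 12.1667 pos [526.3  24.7  62.4] shift now [-0.1  0.5 -0.1] shift if turned [-0.1  0.5 -0.1] twist [ 0.03 -0.    0.07] F [ 0.3  1.2 -1.4] w 26.0 29.9
the job is handed in; nothing more can be done
None
```

I handed the job in at about 12 s with the thermometer held level, screen up, its lens about 50 mm from the middle of the orange-capped bottle and not touching it; the bottles and tub were not touched, and no verdict came back.

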